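# Hang the loaded parts bin on the louvred panel

## Task

Take the loose blue parts bin with the brake caliper in it and hang it on the top row of the louvred panel, in the free place between the red and the yellow bin: lift its rear lip over the middle louvre and let it down until the lip has caught fully home behind the louvre, then let go. The panel is thin sheet, so feel for it gently and never force the bin against it or lean on the rack; keep the caliper in the bin and leave the other things on the ledge as they are.

Things in the scene. Friction and masses are not known exactly. Their poses are not given: they have to be found in the camera images.
- bin: loose blue plastic parts bin, open on top, 70-110 g without the caliper: body 115 mm long (x), 60 wide (y), 70 high, walls 3 mm. Origin: centre of the body's underside, z up. Back with the hanger at +x, low cut-away front with card holder at -x. The parallel side walls, 60 mm over the outside, are full height from 20 mm in front of the origin to the back and can be pinched there from above.
- hook (a point): on the bin: middle of the ceiling of the hanger's slot, 60.25 mm behind the bin's origin (+x), 67 mm above its underside; axes as the bin's. A flange 3 mm thick runs back from the rim and ends in a lip hanging down: 3 mm thick, 50 wide, tip rounded, 10 mm below this point, rear face 5.75 mm behind it. The slot between lip and back wall is 5.5 mm wide, open below.
- caliper: steel bicycle disc-brake caliper, 58 x 40 x 38 mm, 100-200 g, lying loose on the bin's floor; origin: centre of its underside
- rack: rack screwed to the ledge: two steel feet and uprights carrying a grey upright louvred sheet, 390 mm wide, top 232 mm above the ledge, thin: over 20 N bends it. Origin: on the ledge on the middle line, nominally in the plane of the sheet's front face. Front, where bins hang, looks to -x; y along the sheet; z up. A hung bin's axes are parallel to these but for a forward lean of 3-4 degrees.
- louvre (a point): on the rack, 200 mm above its origin: nominal plane of the sheet's face at the top-edge height of the free middle louvre of the top row. The height is true, but the sheet sits in slotted brackets, clamped (not measured) anywhere up to 15 mm forward or back (x) of this plane, parallel to it, with all louvres and hung bins. Axes as the rack's. Hung home, the bin's hook point is at this height.
- louvre_below (a point): on the rack, 145 mm above its origin: same for the row below, whose tongue the hung bin's back leans on. Rows are 55 mm apart; three louvres a row, 115 mm wide, centred at y = -125, 0, 125 mm. Each is an upright tongue 2 mm thick, its rear 5 mm in front of the sheet; the gap behind is open above, 13 mm deep. Plain sheet reaches 32 mm above the top row.
- red_place (a point): on the rack: nominal place (y = +125 mm on the top row) of the hanging red bin, as big as the blue one, reaching 125 mm out from the sheet and 3 mm above the louvre's top
- yellow_place (a point): on the rack: nominal place (y = -125 mm on the top row) of the hanging yellow bin, as big as the blue one, reaching 125 mm out from the sheet and 3 mm above the louvre's top
- cup: grey ceramic cup, 78 mm across, 88 mm high; origin: centre of the underside
- holder: dark wooden block with two slots, 70 x 60 x 34 mm, holding the tyre lever; origin: centre of the underside
- lever: blue plastic tyre lever, 117 mm long, standing in a slot of the holder and reaching 125 mm above the ledge; origin: its lower end
- spanner: flat chrome spanner with a closed, bottle-opener-like end, 172 x 32 x 6 mm, lying on the ledge; origin: its middle, underside
- toolbox: aluminium toolbox with hinged flap lid, 114 x 204 x 123 mm with its handle, fixed; origin: centre of the underside
There are look-alikes about, which are no part of the job. Of the things shaped like the bin, the blue one is meant.

How it is judged (in metres and radians):
On the way, in this order (a step that is already met when the one before it is completed fails the run):
1. the bin is held with its lip above the middle louvre of the top row, in front of the sheet (z of hook in the frame of rack above 0.207 m and x of hook in the frame of rack above -0.06 m and y of hook in the frame of rack between -0.05 and 0.05 m), for 0.1 s.
2. the lip is down behind the louvre, the slot's ceiling on the louvre's top edge (z of hook in the frame of rack between 0.195 and 0.2035 m and x of hook in the frame of rack above -0.028 m and contact force between bin and rack above 0.3 N), for 0.2 s.
At the end, for the whole second after the job is handed in: The blue bin hangs released and at rest on the middle top louvre: slot ceiling within 4 mm of the louvre's top edge, within 28 mm of its middle along the sheet, square to the sheet within 5 degrees, leaning at most 8 degrees, the caliper still in it (all of step 2 and x of hook in the frame of rack below 0.014 m and y of hook in the frame of rack between -0.028 and 0.028 m and angle between bin's own z axis and vertical below 0.14 rad and angle between the y axis of bin and the y axis of rack, either way round below 0.09 rad and linear speed of bin below 0.02 m/s and angular speed of bin below 0.2 rad/s and x of caliper in the frame of bin between -0.056 and 0.056 m and y of caliper in the frame of bin between -0.028 and 0.028 m and z of caliper in the frame of bin between 0 and 0.045 m); the robot touches nothing.
It fails at once if the bin, while gripped, is pushed or knocked against the rack, its sheet or the hung bins with more than 20 N (contact force between bin and rack above 20 N and contact force between the fingers and bin above 5 N).
It fails at once if the robot itself presses on the rack, its sheet or the hung bins with more than 8 N (contact force between any of the fingers, the arm and rack above 8 N).
It fails at once if cup, holder, tyre lever or spanner is shifted by more than 20 mm (distance of any of cup, holder, lever, spanner from where it was at the start of the episode above 0.02 m).
It fails at once if the robot bumps the toolbox with more than 8 N (contact force between any of the fingers, the arm and toolbox above 8 N).
It also fails if it takes over 48 s, if anything falls off the work surface, if the arm or the gripper's body presses on something with over 40 N, if the wrist force passes 120 N, or if a joint passes its speed limit or range.

## Robot

A 6-joint arm with a two-finger parallel gripper is mounted at the origin on the work surface. World frame = base frame: x ahead of the robot, y to its left, z up, the work surface at z = 0. Lengths are in m, angles in degrees, forces in N, time in s.
With the tool pointing down it reaches from about 0.4 to 0.825 m from the base axis. Payload 7 kg.
Tool frame: the origin (TCP) lies on the front face of the gripper's body, between the roots of the fingers; the fingertips stand 66 mm ahead of it and the grasp point (between the pads) lies 47 mm ahead of it; z points along the fingers, y is the line along which they close (so a half turn about z gives the same grasp; the last joint's range is limited). The gripper opens to 88 mm and grips with 3 to 60 N. Pads are 19 mm wide; open, the fingers measure 130 mm over their backs; the gripper's body (78 mm by 193 mm) begins 47 mm behind the grasp point.
Start: joints at [-57.061, 20.546, 0.682, 0, -70.136, -16.507], TCP at [0.191, -0.647, 0.292] pointing down, gripper open.
Joint ranges: [-176.03, 176.03], [-82.01, 121.73], [-58.28, 71.71], [-173.87, 95.51], [-174.79, -0.11], [-173.66, 173.66]. Speed limits (degrees/s): [136.94, 136.94, 172.46, 180, 180, 180].

## Interface

Orientations are given as [roll, pitch, yaw] about the fixed x, y, z axes, in that order (R = Rz(yaw) Ry(pitch) Rx(roll)).
In Python, from plant import ctrl gives the robot as it stands.
- The arm moves only by the tool send_rows, never from a script. Its argument "deltas" is a list of rows, each a list of 2 entries, a list of its own where there are three numbers: the shift along the tool's x, y, z each as a share of 800 mm, from -1 to 1, then the turn about the tool's z as a share of 90 degrees, from -1 to 1. A call has exactly 5 rows; each row is the pose to reach, as a shift and turn from the pose commanded when the call began, along the tool's axes at that moment; what a row does not reach only later rows make up. A row lasts 1/12 s, in which the tool goes at most 41.7 mm and 7.16 degrees, less where a joint would pass 70% of its speed; a pose out of reach is approached as far as the arm can. A call with a number of a shift or a turn outside -1 to 1 is refused whole. A call with a gripper value outside its range is refused whole. "gripper" is the opening, from 0 (shut) to 1 (fully open), set as the call begins (left out, the last holds). The fingers move at their own pace and stop on an object; the grip force is fixed at half the most. Time passes only in rows, so rows that repeat a pose let the fingers close, or fill a call up. It gives the time, the measured TCP pose, the force, the opening and the grip force at its end, in the units of the state.
- ctrl.get_obs(): the state, without advancing time (a new reading comes with each control period).
- ctrl.snapshot(name): name is "scene" or "top" or "wrist"; returns a dict with "color" (420x560x3 uint8, red, green, blue), "vertical_fov" (degrees; the focal length in pixels is half the picture's height over the tangent of half this angle, whatever the lens; pixels are square), "cx", "cy" (the principal point, pixels), "rvec" (rotation vector, rad) and "tvec" (3), from world to camera coordinates, as OpenCV has them. Camera axes: x right, y down, z forward; pixel columns grow to the right and rows downward; lengths in m; the calibration is good to about 2 mm. A picture is of the moment at which its call begins. There is no depth.
- ctrl.close_job(): hands the job in; it is judged then, once.
Trained networks look in a picture, given as the dict that the camera call returned (one of the last four; its "shot" number tells which), for a name from the list of things; names that differ only in an ending like _2 or _b are one class to them, and where a whole thing is asked for, a point or a joint stands for the part that bears it (a point fixed in the world has none). Each returns a list of dicts, best first, with "conf" (0 to 1); they miss things now and then, are a little off and sometimes report something else, mostly with a low value. They report only what shows in the picture. A call takes as long as a camera call. They do not tell look-alikes from the thing itself.
- ctrl.boxes_of(picture, thing): "xy" ([column, row] as shares, 0 to 1, of the picture: columns of its width, rows of its height, amid what is visible of it).
- ctrl.cut_out(picture, thing): "pixels" (420x560 bool, what is visible of it) and "xy" ([column, row] as shares, 0 to 1, of the picture: columns of its width, rows of its height, amid what is visible of it).
The state is a dict: "clock": time; "joint_pos": joint angles; "qvel": joint speeds; "tau": joint torques, N m; "tool_pos": TCP position; "orientation": TCP orientation; "force": force on the tool from outside, world axes, zero at the start; "moment": the same for the moment, N m; "opening": finger opening in m; "gripper_force": force on a finger pad.
Only numpy, scipy, OpenCV 4.12 (cv2) and the standard library are available. Lean on these libraries where they do the work, as an engineer would, in place of code of your own. Each camera call takes 0.05 s, during which the arm holds its last target. There are 200 camera calls.

## Working session

There is one attempt and no reset: what is moved stays moved. The work goes in short steps, Python scripts to look and compute and a tool call to move; the robot and the scene stay as the last step left them, time stands still between calls to the robot, and variables do not carry over. Pictures are saved under pics/ and viewed, at most 10 in all, crops included, and the job is handed in when it is done.

Besides the shell and the picture viewer there is one more tool, called after "Request:" by a JSON object that holds its "api" and its "payload", one argument or row to a line. send_rows: Moves the arm, as the interface text tells. Shift numbers are shares of 800 mm and turn numbers shares of 90 degrees, none past 1 either way. Its arguments: {"type":"object","properties":{"deltas":{"type":"array","items":{"type":"array"}},"gripper":{"type":"number"}},"required":["deltas"]}

```bash
mkdir -p pics; cat > h.py <<'E'
import numpy as np, cv2
from plant import ctrl
def K(s):
    f=210/np.tan(np.radians(s["vertical_fov"])/2); return np.array([[f,0,s["cx"]],[0,f,s["cy"]],[0,0,1.]])
def proj(s,P):
    return cv2.projectPoints(np.float64(P).reshape(-1,1,3),np.float64(s["rvec"]),np.float64(s["tvec"]),K(s),None)[0][:,0]
def ray(s,uv):
    R=cv2.Rodrigues(np.float64(s["rvec"]))[0]; c=-R.T@np.float64(s["tvec"]).ravel()
    d=R.T@np.linalg.inv(K(s))@np.array([uv[0],uv[1],1.]); return c,d
def at(s,uv,z=None,x=None):
    c,d=ray(s,uv); t=(z-c[2])/d[2] if z is not None else (x-c[0])/d[0]; return c+t*d
def save(s,n): cv2.imwrite(f"pics/{n}.png",s["color"][:,:,::-1])
E
python3 - <<'E'
from h import *
print(ctrl.get_obs())
ims=[]
for n in ("scene","top"):
    s=ctrl.snapshot(n); save(s,n); print(n,{k:v for k,v in s.items() if k!="color"})
    for t in ("bin","rack","caliper","cup","holder","lever","spanner","toolbox"):
        for b in ctrl.boxes_of(s,t)[:5]: print(t,round(b["conf"],2),np.round(np.array(b["xy"])*[560,420],1),np.round(at(s,np.array(b["xy"])*[560,420],z=0.03),3))
E
```

```text
{'clock': 0.0, 'joint_pos': array([-5.70601833e+01,  2.05909832e+01,  6.33827656e-01, -1.88875450e-02,
       -7.01371287e+01, -1.65050444e+01]), 'qvel': array([ 0.04244695, -0.01291459, -0.06658763,  0.05647049,  0.03041862,
       -0.09016017]), 'tau': array([-6.73203385e-05, -5.82708943e+01,  2.93057066e+01,  6.99751899e+00,
        6.88341490e-03, -2.40185618e-04]), 'tool_pos': array([ 0.19081912, -0.64706489,  0.291232  ]), 'orientation': array([ 1.79904556e+02, -9.76462911e-03, -1.63571652e+02]), 'force': array([0.35560052, 0.2741734 , 0.06968021]), 'moment': array([0.02043482, 0.01929761, 0.02156142]), 'gripper_force': 0.0, 'opening': 0.08768170118828846}
scene {'vertical_fov': 57.278694616399974, 'cx': 277.5484408613451, 'cy': 212.27128368010213, 'rvec': array([ 2.19522733,  0.80146598, -0.37541385]), 'tvec': array([-0.42699967, -0.17461952,  1.23713572]), 'shot': 1}
bin 0.64 [242.4 252.9] [ 0.548 -0.109  0.03 ]
bin 0.59 [190.  226.9] [ 0.388 -0.13   0.03 ]
rack 0.96 [342.  148.8] [0.484 0.403 0.03 ]
caliper 0.52 [233.  255.4] [ 0.537 -0.128  0.03 ]
cup 0.66 [109.9 312.5] [ 0
[... 389 characters left out ...]
6520874652, 'cx': 274.22392001363147, 'cy': 205.91341552283436, 'rvec': array([ 2.19031893, -2.14439964,  0.11693848]), 'tvec': array([-0.08210143,  0.6258386 ,  1.19546833]), 'shot': 2}
bin 0.87 [292.7 233.2] [ 0.551 -0.123  0.03 ]
bin 0.71 [296.6 290.1] [ 0.392 -0.136  0.03 ]
bin 0.36 [240.4 152.7] [0.781 0.032 0.03 ]
rack 0.64 [148.6 231.8] [0.546 0.287 0.03 ]
caliper 0.72 [288.9 235.4] [ 0.544 -0.112  0.03 ]
caliper 0.22 [148.5 232.4] [0.545 0.287 0.03 ]
cup 0.56 [398.4 262.8] [ 0.474 -0.423  0.03 ]
holder 0.85 [290.  160.2] [ 0.762 -0.112  0.03 ]
spanner 0.88 [234.8 151.4] [0.784 0.049 0.03 ]
toolbox 0.56 [393.1 182.6] [ 0.703 -0.41   0.03 ]
toolbox 0.2 [149.6 232.6] [0.544 0.284 0.03 ]
```

View pics/scene.png

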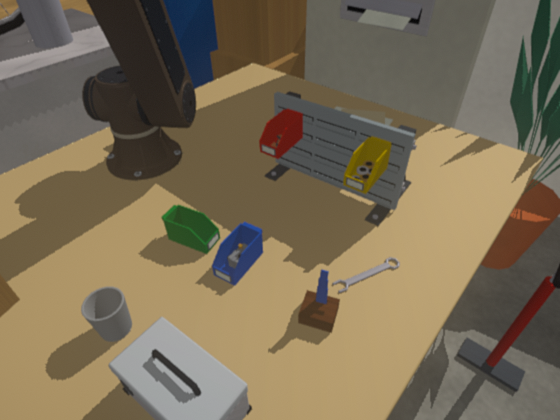

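View pics/top.png

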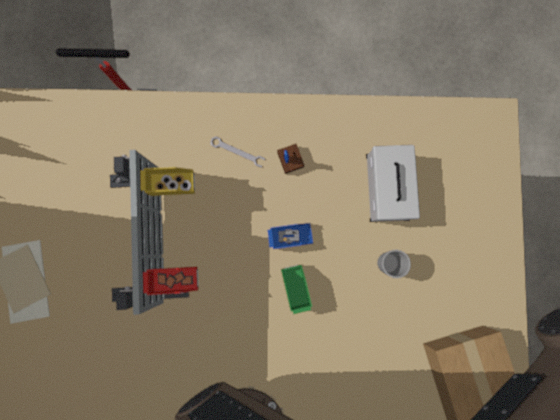

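```bash
python3 - <<'E'
from h import *
def crop(n,x0,y0,w,h,k):
    im=cv2.imread(f"pics/{n}.png")[y0:y0+h,x0:x0+w]; return cv2.resize(im,None,fx=k,fy=k,interpolation=cv2.INTER_CUBIC)
A=crop("top",125,140,80,180,3.3333); B=crop("scene",250,85,180,150,2.93)
C=crop("top",260,215,60,40,5); D=crop("scene",205,215,70,75,3)
out=np.zeros((600,800,3),np.uint8)
out[:600,:267]=A[:600,:267]; out[:440,270:797]=B[:440,:527]
out[440:600,270:540]=cv2.resize(crop("top",262,215,54,32,5),(270,160)); out[440:600,540:720]=crop("scene",210,220,60,60,3)[20:180]
# scale for last: rows start 220+20/3
cv2.imwrite("pics/m1.png",out)
E
```

```text
(no output)
```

View pics/m1.png

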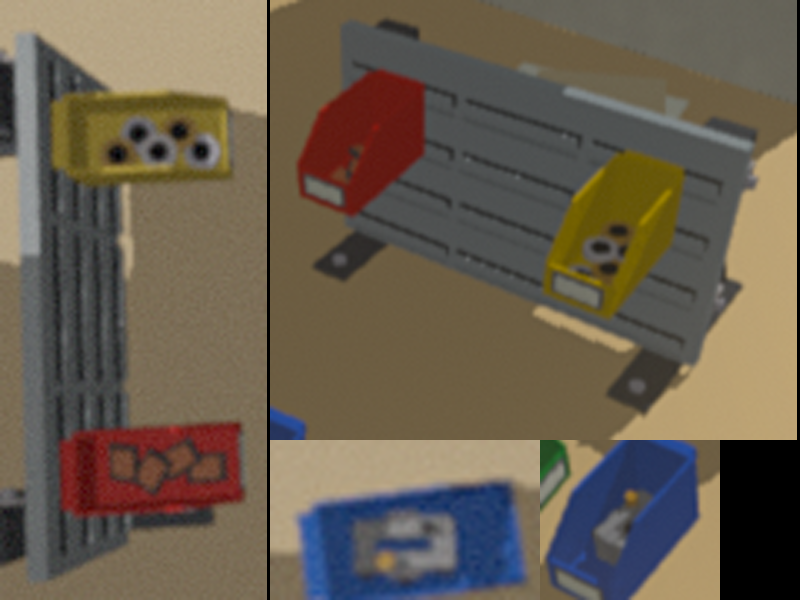

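```bash
cat >> h.py <<'E'
from scipy.optimize import minimize, least_squares
def binpts(p,hf=0.03,z0=0.0):
    x,y,yaw=p[:3]; P=[]
    for a,c in ((-.0575,0),(-.0575,hf),(-.02,.07),(.066,.07),(.066,.057),(.0575,0)):
        for w in ((.025 if a==.066 else .03),):
            P+=[(a,w,c),(a,-w,c)]
    P=np.array(P); r=np.array([[np.cos(yaw),-np.sin(yaw)],[np.sin(yaw),np.cos(yaw)]])
    P[:,:2]=P[:,:2]@r.T+[x,y]; P[:,2]+=z0; return P
def sil(s,P,k=4):
    m=np.zeros((420*k,560*k),np.uint8); h=cv2.convexHull(np.float32(proj(s,P)))
    cv2.fillConvexPoly(m,np.int32(np.round((h+.5)*k*16)),1,shift=4)
    return cv2.resize(m.astype(np.float32),(560,420),interpolation=cv2.INTER_AREA)
def bluemask(s,uv,rad=60):
    hsv=cv2.cvtColor(s["color"],cv2.COLOR_RGB2HSV); m=cv2.inRange(hsv,(105,110,25),(128,255,255))
    m=cv2.morphologyEx(m,cv2.MORPH_OPEN,np.ones((2,2)))
    n,l,st,c=cv2.connectedComponentsWithStats(m); i=min((i for i in range(1,n) if st[i,4]>100),key=lambda i:np.hypot(*(c[i]-uv)))
    cs,_=cv2.findContours((l==i).astype(np.uint8),0,2); o=np.zeros((420,560),np.uint8); cv2.fillConvexPoly(o,cv2.convexHull(np.vstack(cs)),1); return o.astype(np.float32)
def fitbin(shots,uvs,p0):
    ms=[bluemask(s,u) for s,u in zip(shots,uvs)]
    f=lambda q:sum(np.abs(sil(s,binpts(q,q[3]*.1))-m).sum()/m.sum() for s,m in zip(shots,ms))
    best=None
    for d in (-.1,0,.1):
        r=minimize(f,[p0[0],p0[1],p0[2]+d,.3],method="Nelder-Mead",options=dict(initial_simplex=np.array([p0[0],p0[1],p0[2]+d,.3])+np.vstack([np.zeros(4),np.diag([.01,.01,.08,.08])]),maxiter=250))
        if best is None or r.fun<best.fun: best=r
    return best
E
python3 - <<'E'
from h import *
S=ctrl.snapshot("scene");T=ctrl.snapshot("top")
for sh,uv in (([S,T],[(242,253),(292,233)]),([T],[(292,233)]),([S],[(242,253)])):
    r=fitbin(sh,uv,[.55,-.12,1.57]); print(np.round(r.x,4),np.degrees(r.x[2]),r.fun)
# sheet: x,y centre of sheet front top edge, yaw
us=np.array([(274.6,93.5),(414.5,134.5)]); ut=np.array([(130.4,150.5),(134,314)])
def pts(q,z): 
    d=np.array([-np.sin(q[2]),np.cos(q[2])]); return [[*(q[:2]+d*.195),z],[*(q[:2]-d*.195),z]]
for z in(.232,):
  f=lambda q:np.r_[(proj(S,pts(q,z))-us).ravel(),(proj(T,pts(q,z))[::-1]-ut).ravel()]
  r=least_squares(f,[.5,.3,1.57]);print(r.x,np.degrees(r.x[2]),r.fun)
E
```

```text
[ 0.5431 -0.1212  1.7094  0.0582] 97.94037482146561 0.17636451125144958
[ 0.5419 -0.1224  1.702   0.0863] 97.51937676021367 0.05997474864125252
[ 0.5447 -0.1176  1.7422  0.2675] 99.8203598701597 0.06720534712076187
[0.54051712 0.26628434 1.65484492] 94.81562962862247 [ 1.09830832 -1.2009096  -0.65293471 -0.40236714 -0.10024113 -0.43614662
  0.92954248  0.12697809]
```

```bash
cat >> h.py <<'E'
def plan(p,yaw):
    o=ctrl.get_obs(); y0=np.radians(o["orientation"][2]); d=np.array(p)-o["tool_pos"]
    x=np.array([np.cos(y0),np.sin(y0),0]); y=np.array([np.sin(y0),-np.cos(y0),0])
    t=-((yaw-o["orientation"][2]+180)%360-180)
    print("t",round(o["clock"],2),"tcp",np.round(o["tool_pos"],4),np.round(o["orientation"],2),"F",np.round(o["force"],2),"op",round(o["opening"],4),"gf",round(o["gripper_force"],1))
    print("  deltas",np.round(np.array([d@x,d@y,-d[2]])/.8,5),"turn",round(t/90,4))
E
python3 -c "
from h import *
plan([.5424,-.115,.25],-82)"
```

```text
t 1.0 tcp [ 0.1909 -0.6474  0.2921] [ 180.      0.   -163.57] F [ 0.23  0.04 -0.44] op 0.0875 gf 0.0
  deltas [-0.60965  0.51405  0.05268] turn -0.9063
```

Request:
{"api": "send_rows", "payload": {
  "deltas": [
    [[-0.61, 0.514, 0.0527], -0.906],
    [[-0.61, 0.514, 0.0527], -0.906],
    [[-0.61, 0.514, 0.0527], -0.906],
    [[-0.61, 0.514, 0.0527], -0.906],
    [[-0.61, 0.514, 0.0527], -0.906]
  ],
  "gripper": 1
}}

```text
clock: 1.42
tool_pos: [0.306, -0.4724, 0.2784]
orientation: [-180.0, -0.0, -127.4]
force: [0.6, 0.7, 0.5]
opening: 0.0878
gripper_force: 0.0
```

```bash
python3 -c "
from h import *
plan([.5424,-.115,.25],-82)"
```

```text
t 1.42 tcp [ 0.306  -0.4724  0.2784] [-179.98   -0.   -127.43] F [0.56 0.74 0.53] op 0.0878 gf 0.0
  deltas [-0.53434  0.03694  0.03552] turn -0.5048
```

Request:
{"api": "send_rows", "payload": {
  "deltas": [
    [[-0.534, 0.037, 0.0355], -0.505],
    [[-0.534, 0.037, 0.0355], -0.505],
    [[-0.534, 0.037, 0.0355], -0.505],
    [[-0.534, 0.037, 0.0355], -0.505],
    [[-0.534, 0.037, 0.0355], -0.505]
  ]
}}

```text
clock: 1.83
tool_pos: [0.4219, -0.2994, 0.265]
orientation: [-179.9, -0.0, -91.6]
force: [1.1, -0.5, -0.4]
opening: 0.0878
gripper_force: 0.0
```

```bash
python3 -c "
from h import *
plan([.5424,-.115,.25],-82)"
```

```text
t 1.83 tcp [ 0.4219 -0.2994  0.265 ] [-1.7995e+02 -2.0000e-02 -9.1590e+01] F [ 1.08 -0.53 -0.43] op 0.0878 gf 0.0
  deltas [-0.23456 -0.14421  0.01874] turn -0.1066
```

Request:
{"api": "send_rows", "payload": {
  "deltas": [
    [[-0.2346, -0.1442, 0.0187], -0.1066],
    [[-0.2346, -0.1442, 0.0187], -0.1066],
    [[-0.2346, -0.1442, 0.0187], -0.1066],
    [[-0.2346, -0.1442, 0.0187], -0.1066],
    [[-0.2346, -0.1442, 0.0187], -0.1066]
  ]
}}

```text
clock: 2.25
tool_pos: [0.5367, -0.1259, 0.2509]
orientation: [-179.9, -0.0, -82.3]
force: [1.0, -1.0, -0.3]
opening: 0.0874
gripper_force: 0.0
```

```bash
python3 - <<'E'
from h import *
plan([.5424,-.115,.25],-82)
s=ctrl.snapshot("wrist"); save(s,"w1"); print(s["tvec"],s["rvec"],s["vertical_fov"])
R=cv2.Rodrigues(np.float64(s["rvec"]))[0]; print("cam",-R.T@np.float64(s["tvec"]).ravel(), R[2])
E
```

```text
t 2.25 tcp [ 0.5367 -0.1259  0.2509] [-1.7995e+02 -1.0000e-02 -8.2330e+01] F [ 0.99 -1.   -0.32] op 0.0874 gf 0.0
  deltas [-0.01256 -0.00882  0.00111] turn -0.0037
[0.51571456 0.1667554  0.40382426] [-0.2067712   3.08779435  0.42562188] 62.37882013329846
cam [ 0.54689915 -0.1986666   0.34391249] [-0.0355816   0.26815849 -0.96271749]
```

View pics/w1.png

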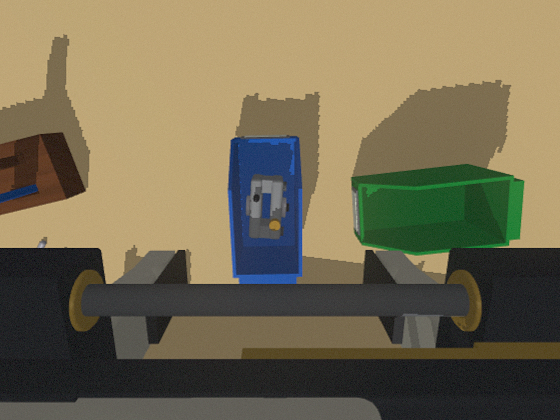

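```bash
python3 - <<'E'
from h import *
plan([.5424,-.115,.25],-82)
s=ctrl.snapshot("wrist"); save(s,"w2")
im=cv2.resize(cv2.imread("pics/w2.png")[125:295,200:330],None,fx=3.5,fy=3.5,interpolation=cv2.INTER_CUBIC)
# overlay
for p,c in (([.5431,-.1205,np.radians(98)],(0,255,255)),):
    for q in proj(s,binpts(p,.03)): cv2.circle(im,tuple(np.int32((q-[200,125]+.5)*3.5)),3,c,-1)
cv2.imwrite("pics/w2c.png",im)
for uv in ((233,276),(301,276)): print(at(s,uv,z=.07))
E
```

```text
t 2.3 tcp [ 0.5406 -0.1216  0.2502] [-1.7987e+02  1.0000e-02 -8.2190e+01] F [5.15 3.58 1.48] op 0.0874 gf 0.0
  deltas [-0.00791 -0.00339  0.0002 ] turn -0.0021
[ 0.56888834 -0.056734    0.07      ]
[ 0.51077074 -0.06475093  0.07      ]
```

View pics/w2c.png

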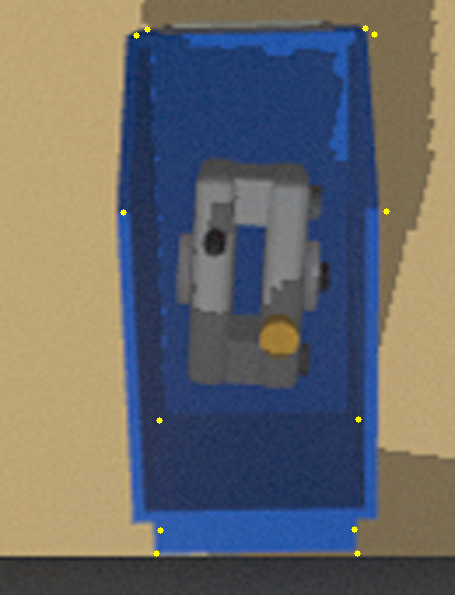

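```bash
python3 - <<'E'
from h import *
plan([.5433,-.1155,.100],-81.3)
E
```

```text
t 2.35 tcp [ 0.5387 -0.1238  0.2501] [-179.96   -0.    -82.09] F [-1.1  -0.68 -0.42] op 0.0876 gf 0.0
  deltas [-0.00953 -0.00711  0.18762] turn -0.0087
```

Request:
{"api": "send_rows", "payload": {
  "deltas": [
    [[-0.0095, -0.0071, 0.04], -0.009],
    [[-0.0095, -0.0071, 0.09], -0.009],
    [[-0.0095, -0.0071, 0.13], -0.009],
    [[-0.0095, -0.0071, 0.165], -0.009],
    [[-0.0095, -0.0071, 0.1875], -0.009]
  ]
}}

```text
clock: 2.77
tool_pos: [0.5391, -0.1198, 0.0978]
orientation: [179.8, 0.0, -81.6]
force: [-0.3, 0.2, 0.3]
opening: 0.0874
gripper_force: 0.0
```

Request:
{"api": "send_rows", "payload": {
  "deltas": [
    [[0, 0, 0], 0],
    [[0, 0, 0], 0],
    [[0, 0, 0], 0],
    [[0, 0, 0], 0],
    [[0, 0, 0], 0]
  ],
  "gripper": 0.6
}}

```text
clock: 3.18
tool_pos: [0.542, -0.1196, 0.1024]
orientation: [-179.8, -0.0, -81.5]
force: [2.2, 0.9, 0.9]
opening: 0.0597
gripper_force: 10.7
```

```bash
python3 - <<'E'
from h import *
plan([.5433,-.1155,.100],-81.3)
E
```

```text
t 3.18 tcp [ 0.542  -0.1196  0.1024] [-1.7976e+02 -2.0000e-02 -8.1530e+01] F [2.24 0.95 0.85] op 0.0597 gf 10.7
  deltas [-0.00485 -0.00231  0.00302] turn -0.0025
```

Request:
{"api": "send_rows", "payload": {
  "deltas": [
    [[0, 0, 0], 0],
    [[0, 0, 0], 0],
    [[0, 0, 0], 0],
    [[0, 0, 0], 0],
    [[0, 0, 0], 0]
  ],
  "gripper": 0.3
}}

```text
clock: 3.6
tool_pos: [0.5421, -0.1196, 0.1024]
orientation: [-179.8, -0.0, -81.5]
force: [1.8, 0.3, 7.3]
opening: 0.0598
gripper_force: 30.0
```

Request:
{"api": "send_rows", "payload": {
  "deltas": [
    [[0, 0, -0.05], 0],
    [[0, 0, -0.1], 0],
    [[0, 0, -0.15], 0],
    [[0, 0, -0.2], 0],
    [[0, 0, -0.22], 0]
  ]
}}

```text
clock: 4.02
tool_pos: [0.5417, -0.1199, 0.2829]
orientation: [-179.6, -0.1, -81.5]
force: [0.6, 0.7, -2.7]
opening: 0.0598
gripper_force: 30.0
```

```bash
python3 - <<'E'
from h import *
for i in range(4):
    o=ctrl.get_obs(); print(o["clock"],o["tool_pos"],o["orientation"],o["force"],o["opening"],o["gripper_force"]); s=ctrl.snapshot(["top","scene","wrist","wrist"][i]); save(s,f"g{i}")
    if i in(0,1): print([ (b["conf"],np.array(b["xy"])*[560,420]) for b in ctrl.boxes_of(s,"bin")[:4]])
E
```

```text
4.0167 [ 0.54174489 -0.11989513  0.28289058] [-1.79576102e+02 -7.85525931e-02 -8.15095614e+01] [ 0.63109562  0.65806374 -2.65164755] 0.05980527333270265 29.99252736568451
[(0.78, array([294.504, 292.992]))]
4.1167 [ 0.54168639 -0.11964163  0.28091879] [-1.79575390e+02 -3.07583036e-02 -8.15323746e+01] [-0.65795166  0.42727585 -2.36259345] 0.05994308463083748 29.992179572582245
[(0.55, array([188.776, 230.118])), (0.51, array([225.904, 197.82 ]))]
4.2167 [ 0.53974834 -0.11947834  0.27625847] [-1.79997963e+02  5.36597975e-02 -8.15727790e+01] [-0.32238311 -0.41612642 -3.03816729] 0.0597911849842194 29.992268085479736
4.2667 [ 0.53941715 -0.11951079  0.27522881] [ 1.79882066e+02  5.22546857e-02 -8.15662102e+01] [-0.05450127  0.17121807 -2.70579095] 0.05984135485406559 29.99230831861496
```

```bash
python3 - <<'E'
from h import *
t=cv2.imread("pics/top.png"); s=cv2.imread("pics/scene.png")
c=lambda im,x,y,w,h,k:cv2.resize(im[y:y+h,x:x+w],None,fx=k,fy=k,interpolation=cv2.INTER_NEAREST)
o=np.zeros((600,800,3),np.uint8)
a=c(t,126,145,35,100,6); o[:,:210]=a
a=c(t,126,230,35,100,6); o[:,215:425]=a
a=c(s,268,86,62,50,6); o[:300,428:800]=a
a=c(s,360,110,62,50,6); o[300:,428:800]=a
cv2.imwrite("pics/m2.png",o)
E
```

```text
(no output)
```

View pics/m2.png

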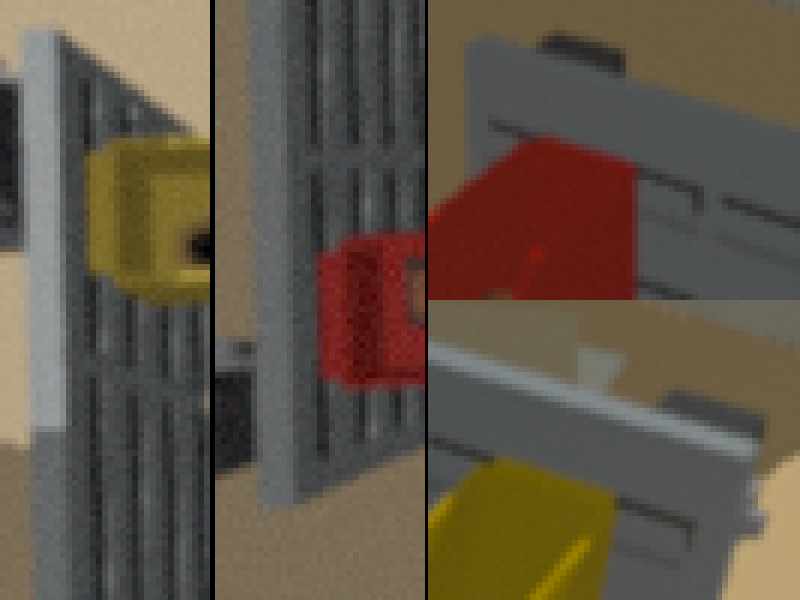

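```bash
python3 - <<'E'
from h import *
S=ctrl.snapshot("scene");T=ctrl.snapshot("top")
obs=[(S,(275,94.3),(0,.195,.232)),(S,(414,136.7),(0,-.195,.232)),(T,(136.5,151.3),(0,-.195,.232)),(T,(140.2,312.5),(0,.195,.232)),
(S,(277.5,106.0),(-.006,.1825,.2)),(S,(403.5,147.2),(-.006,-.1825,.2))]
def W(q,p):
    c,s=np.cos(q[2]),np.sin(q[2]); return [q[0]+c*p[0]-s*p[1],q[1]+s*p[0]+c*p[1],p[2]]
def run(ob):
    f=lambda q:np.concatenate([proj(s,[W(q,p)])[0]-np.array(u)+.5 for s,u,p in ob])
    r=least_squares(f,[.54,.27,1.65],loss="soft_l1"); print(np.round(r.x[:2],4),np.degrees(r.x[2]).round(2),np.round(r.fun,1)); return r
run(obs); run([o for o in obs if o[0] is S]); run([o for o in obs if o[0] is T])
# line fit of boundary in top via gradient: front edge between light strip and face
im=cv2.GaussianBlur(cv2.cvtColor(cv2.imread("pics/top.png"),6).astype(np.float32),(1,1),0)
pts=[]
for r in range(156,309):
    c0=136+(r-151)*3.7/161; cols=np.arange(int(c0)-3,int(c0)+5); g=im[r,cols+1]-im[r,cols-1]
    g=np.clip(-g,0,None); 
    if g.max()>8: pts.append((r,(g*cols).sum()/g.sum()))
pts=np.array(pts); k=np.polyfit(pts[:,0],pts[:,1],1)
for _ in range(5):
    e=np.abs(pts[:,1]-np.polyval(k,pts[:,0])); k=np.polyfit(pts[e<.8,0],pts[e<.8,1],1)
print(k,(e<.8).sum()); a=at(T,(np.polyval(k,156),156),z=.232); b=at(T,(np.polyval(k,308),308),z=.232); print(a,b,np.degrees(np.arctan2(*(b-a)[[1,0]]))-90)
o=ctrl.get_obs(); print(o["clock"],o["tool_pos"],o["orientation"])
E
```

```text
[0.5432 0.2557] 94.53 [-0.4 -0.  -0.8  0.4 -0.9 -1.8 -0.6  1.1 -0.3  1.2  0.5  1.4]
[0.5417 0.2591] 94.6 [-0.  -0.6 -0.7 -0.5  0.1  0.7  0.6  0.5]
[0.5428 0.254 ] 94.45 [-0.  -1.6  0.   1.3]
[3.20885189e-02 1.30459445e+02] 146
[0.72047183 0.26934786 0.232     ] [0.36043484 0.23808836 0.232     ] -265.037849935081
4.4167 [ 0.53976833 -0.11964984  0.27477687] [ 1.79815163e+02  2.29378750e-02 -8.15537019e+01]
```

```bash
python3 - <<'E'
from h import *
plan([.550,.166,.264],-85.25)
E
```

```text
t 4.42 tcp [ 0.5398 -0.1196  0.2748] [ 1.7982e+02  2.0000e-02 -8.1550e+01] F [-0.46  0.3  -2.51] op 0.0599 gf 30.0
  deltas [-0.35131 -0.0651   0.01347] turn 0.0411
```

Request:
{"api": "send_rows", "payload": {
  "deltas": [
    [[-0.02, -0.004, 0], 0.005],
    [[-0.055, -0.01, 0], 0.01],
    [[-0.1, -0.0185, 0], 0.02],
    [[-0.145, -0.027, 0], 0.03],
    [[-0.19, -0.035, 0], 0.041]
  ]
}}

```text
clock: 4.83
tool_pos: [0.5454, 0.036, 0.2754]
orientation: [179.9, -0.0, -85.3]
force: [0.7, -0.0, -2.6]
opening: 0.0597
gripper_force: 30.0
```

```bash
python3 - <<'E'
from h import *
plan([.550,.166,.264],-85.25)
E
```

```text
t 4.83 tcp [0.5454 0.036  0.2754] [ 1.7989e+02 -4.0000e-02 -8.5330e+01] F [ 0.74 -0.01 -2.62] op 0.0597 gf 30.0
  deltas [-0.16148 -0.01895  0.01421] turn -0.0009
```

Request:
{"api": "send_rows", "payload": {
  "deltas": [
    [[-0.045, -0.005, 0.002], 0],
    [[-0.09, -0.01, 0.006], 0],
    [[-0.125, -0.0145, 0.01], 0],
    [[-0.15, -0.0175, 0.0142], 0],
    [[-0.16, -0.019, 0.0142], 0]
  ]
}}

```text
clock: 5.25
tool_pos: [0.5498, 0.1661, 0.263]
orientation: [179.8, -0.1, -85.1]
force: [1.3, -0.0, -3.3]
opening: 0.06
gripper_force: 30.0
```

Request:
{"api": "send_rows", "payload": {
  "deltas": [
    [[0, 0, 0], 0],
    [[0, 0, 0], 0],
    [[0, 0, 0], 0],
    [[0, 0, 0], 0],
    [[0, 0, 0], 0]
  ]
}}

```text
clock: 5.67
tool_pos: [0.5504, 0.1626, 0.2653]
orientation: [-180.0, 0.0, -85.3]
force: [-0.0, 0.4, -2.7]
opening: 0.0599
gripper_force: 30.0
```

```bash
python3 - <<'E'
from h import *
T=ctrl.snapshot("top");S=ctrl.snapshot("scene");save(T,"t3");save(S,"s3")
plan([.5479,.1909,.264],-85.25)
o=np.zeros((600,800,3),np.uint8)
o[:,:400]=cv2.resize(T["color"][150:300,120:220,::-1],(400,600)); o[:,400:]=cv2.resize(S["color"][60:210,270:370,::-1],(400,600))
cv2.imwrite("pics/m3.png",o)
E
```

```text
t 5.77 tcp [0.5505 0.1629 0.2654] [-1.7999e+02  1.0000e-02 -8.5290e+01] F [-0.02 -0.16 -2.27] op 0.0595 gf 30.0
  deltas [-0.03515  0.00032  0.00172] turn -0.0005
```

View pics/m3.png

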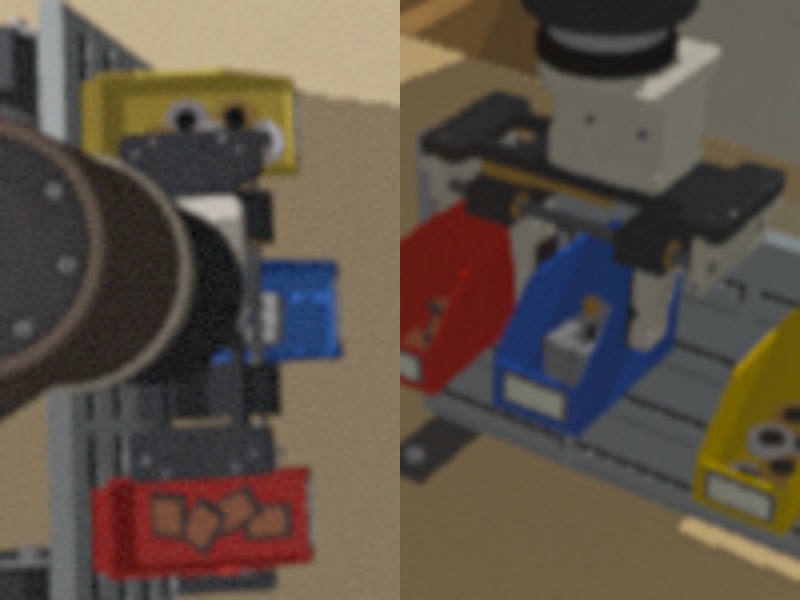

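Request:
{"api": "send_rows", "payload": {
  "deltas": [
    [[-0.006, 0, 0.003], 0],
    [[-0.012, 0, 0.006], 0],
    [[-0.017, 0, 0.006], 0],
    [[-0.02, 0, 0.006], 0],
    [[-0.02, 0, 0.006], 0]
  ]
}}

```text
clock: 6.18
tool_pos: [0.549, 0.1803, 0.2603]
orientation: [180.0, -0.0, -85.2]
force: [-0.7, -1.0, -1.8]
opening: 0.06
gripper_force: 30.0
```

Request:
{"api": "send_rows", "payload": {
  "deltas": [
    [[-0.001, 0, 0], 0],
    [[-0.002, 0, 0], 0],
    [[-0.003, 0, 0], 0],
    [[-0.004, 0, 0], 0],
    [[-0.005, 0, 0], 0]
  ]
}}

```text
clock: 6.6
tool_pos: [0.5487, 0.1836, 0.2604]
orientation: [-180.0, 0.0, -85.2]
force: [0.1, -0.1, -2.1]
opening: 0.0597
gripper_force: 30.0
```

Request:
{"api": "send_rows", "payload": {
  "deltas": [
    [[-0.0006, 0, 0], 0],
    [[-0.0012, 0, 0], 0],
    [[-0.0018, 0, 0], 0],
    [[-0.0024, 0, 0], 0],
    [[-0.003, 0, 0], 0]
  ]
}}

```text
clock: 7.02
tool_pos: [0.5485, 0.186, 0.2604]
orientation: [180.0, -0.0, -85.2]
force: [-0.2, -0.1, -2.6]
opening: 0.0598
gripper_force: 30.0
```

Request:
{"api": "send_rows", "payload": {
  "deltas": [
    [[-0.0006, 0, 0], 0],
    [[-0.0012, 0, 0], 0],
    [[-0.0018, 0, 0], 0],
    [[-0.0024, 0, 0], 0],
    [[-0.0024, 0, 0], 0]
  ]
}}

```text
clock: 7.43
tool_pos: [0.5484, 0.188, 0.2604]
orientation: [-180.0, 0.0, -85.2]
force: [-0.8, 0.7, -2.1]
opening: 0.0598
gripper_force: 30.0
```

Request:
{"api": "send_rows", "payload": {
  "deltas": [
    [[-0.0005, 0, 0], 0],
    [[-0.001, 0, 0], 0],
    [[-0.0015, 0, 0], 0],
    [[-0.002, 0, 0], 0],
    [[-0.002, 0, 0], 0]
  ]
}}

```text
clock: 7.85
tool_pos: [0.5483, 0.1895, 0.2604]
orientation: [-180.0, 0.0, -85.2]
force: [0.8, -0.6, -2.3]
opening: 0.0594
gripper_force: 30.0
```

Request:
{"api": "send_rows", "payload": {
  "deltas": [
    [[-0.0005, 0, 0], 0],
    [[-0.001, 0, 0], 0],
    [[-0.0015, 0, 0], 0],
    [[-0.002, 0, 0], 0],
    [[-0.002, 0, 0], 0]
  ]
}}

```text
clock: 8.27
tool_pos: [0.5481, 0.19, 0.2604]
orientation: [180.0, -0.1, -85.3]
force: [0.2, -4.9, -1.6]
opening: 0.0601
gripper_force: 30.0
```

Request:
{"api": "send_rows", "payload": {
  "deltas": [
    [[0.001, 0, 0], 0],
    [[0.002, 0, 0], 0],
    [[0.0024, 0, 0], 0],
    [[0.0024, 0, 0], 0],
    [[0.0024, 0, 0], 0]
  ]
}}

```text
clock: 8.68
tool_pos: [0.5483, 0.1894, 0.2604]
orientation: [-180.0, 0.0, -85.2]
force: [0.4, 0.3, -2.0]
opening: 0.06
gripper_force: 30.0
```

```bash
python3 - <<'E'
from h import *
for i in range(3):
    ctrl.snapshot("top"); plan([.5481,.1889,.2354],-85.25)
E
```

```text
t 8.73 tcp [0.5483 0.1894 0.2604] [-1.800e+02  2.000e-02 -8.523e+01] F [ 0.1  -0.05 -2.75] op 0.0597 gf 30.0
  deltas [0.00059 0.00026 0.0312 ] turn 0.0003
t 8.78 tcp [0.5483 0.1894 0.2604] [-1.800e+02  1.000e-02 -8.522e+01] F [ 0.39 -0.28 -1.29] op 0.06 gf 30.0
  deltas [0.00057 0.00027 0.0312 ] turn 0.0003
t 8.83 tcp [0.5483 0.1893 0.2604] [-1.800e+02  1.000e-02 -8.522e+01] F [ 0.34 -0.09 -1.95] op 0.0599 gf 30.0
  deltas [0.0005  0.00025 0.03123] turn 0.0003
```

Request:
{"api": "send_rows", "payload": {
  "deltas": [
    [[0.0006, 0, 0.003], 0],
    [[0.0006, 0, 0.006], 0],
    [[0.0006, 0, 0.009], 0],
    [[0.0006, 0, 0.012], 0],
    [[0.0006, 0, 0.014], 0]
  ]
}}

```text
clock: 9.25
tool_pos: [0.5482, 0.1886, 0.2486]
orientation: [180.0, -0.0, -85.2]
force: [-0.3, -0.6, -2.5]
opening: 0.0597
gripper_force: 30.0
```

Request:
{"api": "send_rows", "payload": {
  "deltas": [
    [[0, 0, 0.001], 0],
    [[0, 0, 0.002], 0],
    [[0, 0, 0.003], 0],
    [[0, 0, 0.004], 0],
    [[0, 0, 0.005], 0]
  ]
}}

```text
clock: 9.67
tool_pos: [0.5484, 0.1887, 0.2452]
orientation: [-180.0, 0.0, -85.2]
force: [0.0, -0.8, -1.4]
opening: 0.0599
gripper_force: 30.0
```

Request:
{"api": "send_rows", "payload": {
  "deltas": [
    [[0, 0, 0.0008], 0],
    [[0, 0, 0.0016], 0],
    [[0, 0, 0.0024], 0],
    [[0, 0, 0.0032], 0],
    [[0, 0, 0.004], 0]
  ]
}}

```text
clock: 10.08
tool_pos: [0.5483, 0.1887, 0.2419]
orientation: [-180.0, 0.0, -85.2]
force: [0.3, 0.1, -2.2]
opening: 0.0599
gripper_force: 30.0
```

Request:
{"api": "send_rows", "payload": {
  "deltas": [
    [[0, 0, 0.0008], 0],
    [[0, 0, 0.0016], 0],
    [[0, 0, 0.0024], 0],
    [[0, 0, 0.0032], 0],
    [[0, 0, 0.004], 0]
  ]
}}

```text
clock: 10.5
tool_pos: [0.5483, 0.1887, 0.2387]
orientation: [180.0, -0.0, -85.2]
force: [-0.7, -0.4, -1.4]
opening: 0.0601
gripper_force: 30.0
```

Request:
{"api": "send_rows", "payload": {
  "deltas": [
    [[0, 0, 0.0006], 0],
    [[0, 0, 0.0012], 0],
    [[0, 0, 0.0018], 0],
    [[0, 0, 0.0024], 0],
    [[0, 0, 0.003], 0]
  ]
}}

```text
clock: 10.92
tool_pos: [0.5483, 0.1887, 0.2363]
orientation: [-180.0, 0.0, -85.2]
force: [-0.7, -0.7, -2.3]
opening: 0.0598
gripper_force: 30.0
```

Request:
{"api": "send_rows", "payload": {
  "deltas": [
    [[0, 0, 0.0005], 0],
    [[0, 0, 0.001], 0],
    [[0, 0, 0.0015], 0],
    [[0, 0, 0.002], 0],
    [[0, 0, 0.002], 0]
  ]
}}

```text
clock: 11.33
tool_pos: [0.5484, 0.1887, 0.2351]
orientation: [-180.0, 0.0, -85.2]
force: [-0.5, 0.1, 1.3]
opening: 0.0599
gripper_force: 30.0
```

Request:
{"api": "send_rows", "payload": {
  "deltas": [
    [[0, 0, 0.0004], 0],
    [[0, 0, 0.0008], 0],
    [[0, 0, 0.0012], 0],
    [[0, 0, 0.0012], 0],
    [[0, 0, 0.0012], 0]
  ]
}}

```text
clock: 11.75
tool_pos: [0.5484, 0.1887, 0.2345]
orientation: [-180.0, 0.0, -85.2]
force: [-3.0, -0.7, 5.4]
opening: 0.0597
gripper_force: 30.0
```

Request:
{"api": "send_rows", "payload": {
  "deltas": [
    [[0, 0, -0.0008], 0],
    [[0, 0, -0.0008], 0],
    [[0, 0, -0.0008], 0],
    [[0, 0, -0.0008], 0],
    [[0, 0, -0.0008], 0]
  ]
}}

```text
clock: 12.17
tool_pos: [0.5484, 0.1887, 0.2346]
orientation: [-180.0, 0.0, -85.2]
force: [-2.5, -0.4, 4.3]
opening: 0.0598
gripper_force: 30.0
```

Request:
{"api": "send_rows", "payload": {
  "deltas": [
    [[0, 0, 0], 0],
    [[0, 0, 0], 0],
    [[0, 0, 0], 0],
    [[0, 0, 0], 0],
    [[0, 0, 0], 0]
  ],
  "gripper": 1
}}

```text
clock: 12.58
tool_pos: [0.5483, 0.1887, 0.2343]
orientation: [180.0, -0.0, -85.2]
force: [-0.3, -0.2, -0.2]
opening: 0.0855
gripper_force: 0.0
```

```bash
python3 - <<'E'
from h import *
plan([.5481,.1889,.35],-85.25)
S=ctrl.snapshot("scene");save(S,"s4");W=ctrl.snapshot("wrist")
o=np.zeros((600,800,3),np.uint8)
o[:,:400]=cv2.resize(S["color"][60:210,270:370,::-1],(400,600)); o[:300,400:]=cv2.resize(W["color"][:,:,::-1],(400,300))
cv2.imwrite("pics/m4.png",o)
E
```

```text
t 12.58 tcp [0.5483 0.1887 0.2343] [ 1.7999e+02 -1.0000e-02 -8.5230e+01] F [-0.32 -0.17 -0.19] op 0.0855 gf 0.0
  deltas [-0.00033  0.00028 -0.14465] turn 0.0002
```

View pics/m4.png

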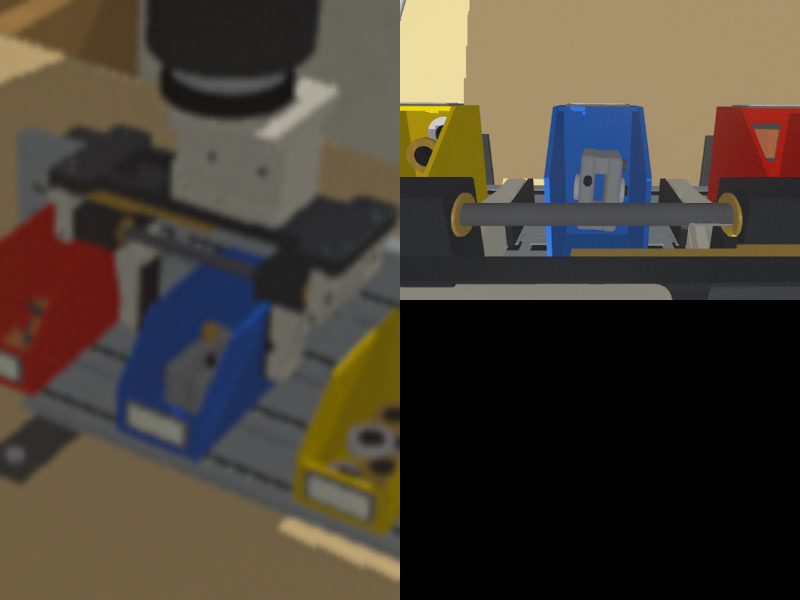

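The blue bin hangs level with its neighbours with the caliper inside, and the fingers are open on both sides of it. I'll back out upward.

Request:
{"api": "send_rows", "payload": {
  "deltas": [
    [[0, 0, -0.01], 0],
    [[0, 0, -0.03], 0],
    [[0, 0, -0.06], 0],
    [[0, 0, -0.1], 0],
    [[0, 0, -0.145], 0]
  ]
}}

```text
clock: 13.1
tool_pos: [0.5477, 0.1883, 0.3512]
orientation: [179.9, -0.1, -85.2]
force: [0.5, 0.6, -0.0]
opening: 0.0878
gripper_force: 0.0
```

Request:
{"api": "send_rows", "payload": {
  "deltas": [
    [[0.03, 0, 0], 0],
    [[0.08, 0, 0], 0],
    [[0.13, 0, 0], 0],
    [[0.17, 0, 0], 0],
    [[0.19, 0, 0], 0]
  ]
}}

```text
clock: 13.52
tool_pos: [0.5607, 0.0342, 0.3515]
orientation: [-180.0, -0.0, -85.3]
force: [-0.3, 0.0, -0.3]
opening: 0.0876
gripper_force: 0.0
```

Request:
{"api": "send_rows", "payload": {
  "deltas": [
    [[0, 0, 0], 0],
    [[0, 0, 0], 0],
    [[0, 0, 0], 0],
    [[0, 0, 0], 0],
    [[0, 0, 0], 0]
  ]
}}

```text
clock: 13.93
tool_pos: [0.561, 0.0381, 0.3505]
orientation: [-180.0, 0.0, -85.2]
force: [0.5, -0.6, -0.6]
opening: 0.0878
gripper_force: 0.0
```

```bash
python3 - <<'E'
from h import *
S=ctrl.snapshot("scene");T=ctrl.snapshot("top")
o=np.zeros((600,800,3),np.uint8)
o[:,:400]=cv2.resize(S["color"][60:210,270:370,::-1],(400,600)); o[:,400:]=cv2.resize(T["color"][150:300,120:220,::-1],(400,600))
cv2.imwrite("pics/m5.png",o); print(ctrl.get_obs()["clock"])
E
```

```text
14.0333
```

View pics/m5.png

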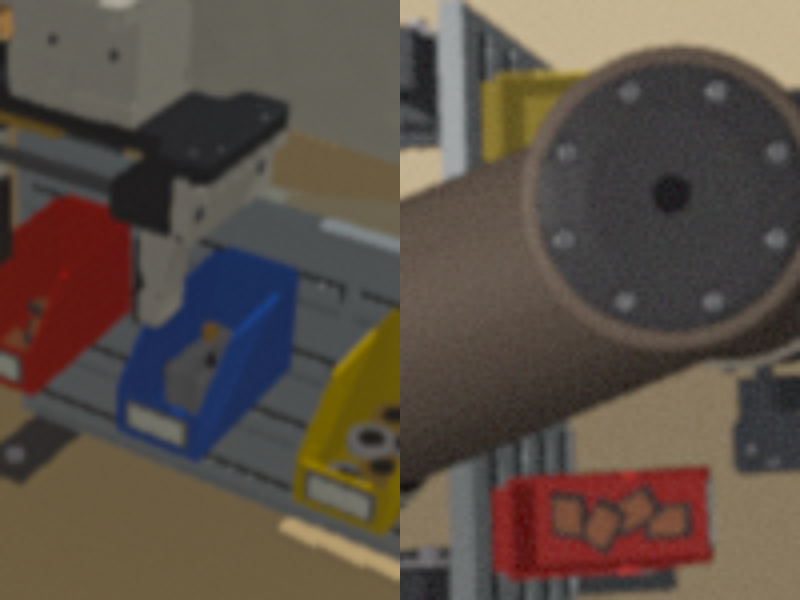

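The blue bin hangs still between the red and yellow bins with its caliper inside, and the gripper is well clear of it. I'll hand the job in.

```bash
python3 -c "
from plant import ctrl
print(ctrl.close_job())"
```

```text
the job is handed in; nothing more can be done
None
```

The blue bin hangs home on the middle top louvre with the caliper in it, the gripper is released and clear, and the job is handed in at about 14 s of the 48 s; the judge gave back no verdict.

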